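Tighten the card press with the click wrench

TASK

Tighten the clamp bolt of the small card press with the click wrench: lift the wrench out of its wooden cradle, seat it fully down on the square bolt head and let go of it there. Then turn it by its handle clockwise, seen from above, until the bolt is tight and the handle clicks over; stop at the click instead of pulling on, and let go so that the handle springs back, with the wrench left seated on the tight bolt. Do not disturb the tub, the card deck or the cup standing round the work.

Things in the scene. Friction and masses are not known exactly. Their poses are not given: they have to be found in the camera images.
- press: Small card press, fixed to the table: two plywood boards (the lower 112 x 160 mm) with a pack of tags between them, under a dark steel crossbar 156 mm long along the press's y, top of the bar 86 mm above the table, with two small dome nuts to 92 mm height near its ends. Origin under its centre on the table, z up.
- bolt_seat (a point): Centre of the top face of the clamp bolt's round flange (54 mm diameter), 91 mm above the table, in the middle of the crossbar; turns with the bolt. The square steel bolt head stands on it: 26 mm across flats, sides along this point's x and y, 24 mm high, the top 6 mm tapering to 19 mm. z up is the bolt's axis.
- bolt (a joint): Turn of the clamp bolt in rad, growing clockwise seen from above; starts loose at 0.1 to 0.6 and runs with light friction (0.1 N m) to its stop at 1.2, where it is tight.
- wrench: Steel click wrench, about 0.5 kg, at first standing socket down in the cradle. Origin: centre of its socket's lower rim; x along the handle, z up. Head 46 x 46 mm, 40 mm high. Square socket 27.8 mm wide, 28 mm deep, open downward, sides along x and y: fits the bolt head four ways, lower rim resting on the flange. Balances 12 mm from the origin towards the handle, so it stays up when let go.
- wrench_block (a point): Centre of the lifting block on top of the wrench head, on the socket's axis. The block is 30 mm (wrench x) by 26 mm (wrench y) and stands from 40 to 74 mm above the socket's lower rim; this point is at 57 mm. Needs a firm grip (80 N or more) and a smooth carry, or the wrench swings and slips.
- wrench_grip (a point): Middle of the wrench's round black handle grip (20 mm diameter, 88 mm long), 136 mm from the socket's axis along wrench x and 14 mm above the lower rim; x along the handle.
- wrench_handle (a joint): Breakaway joint between wrench head and handle, pivot 36 mm from the socket's axis. 0 when relaxed; the handle gives only clockwise seen from above, against a preloaded spring (0.4 N m to start, about 4 N at the grip; 0.5 N m at 0.2). It has clicked at 0.12 rad; past 0.35 it is overpulled. Springs back to 0 when let go.
- cradle: Fixed wooden cradle, floor 6 mm thick, 222 x 76 mm. Origin on the table under the socket's axis, x along the stored wrench's handle. Two rails with tops 30 mm above the table stand 4 mm to either side of the handle, from x = 49 to 184 mm, so the handle cannot be gripped there; the head and its block are free.
- tub: Bystander: lidded green tub, 78 mm diameter, 42 mm high; origin under its centre.
- deck: Bystander: boxed card deck 66 x 98 x 30 mm; origin under its centre.
- cup: Bystander: small gilt cup, 67 mm diameter, 58 mm high; origin under its centre.

How it is judged:
By the outcome, as a careful person would: the job done as asked, in the order asked, and still so for the second after the job is handed in, with the robot touching nothing.
It also fails if it takes over 54 s, if anything falls off the work surface, if the arm or the gripper's body presses on something with over 40 N, if the wrist force passes 120 N, or if a joint passes its speed limit or range.

ROBOT

A 6-joint arm with a two-finger parallel gripper is mounted at the origin on a cart in front of the work surface, level with it; the furniture and walls round the work are solid. World frame = base frame: x ahead of the robot, y to its left, z up, the work surface at z = 0. Lengths are in m, angles in degrees, forces in N, time in s.
With the tool pointing down it reaches from about 0.3 to 0.75 m from the base axis. Payload 8.5 kg.
Tool frame: the origin (TCP) lies midway between the tips of the shut fingers; the grasp point (between the pads) lies 19 mm behind it; z points along the fingers, y is the line along which they close (so a half turn about z gives the same grasp; the last joint's range is limited). The gripper opens to 85 mm and grips with 20 to 120 N. Pads are 22 mm wide; open, the fingers measure 114 mm over their backs; the gripper's body (76 mm by 85 mm) begins 54 mm behind the grasp point. The pads swing forward as they close: fully open they stand 13 mm farther back than shut.
Start: joints at [64.612, 21.807, 74.336, -0, 83.858, -12.336], TCP at [0.124, 0.536, 0.231] pointing down, gripper open.
Joint ranges: [-178.18, 178.18], [-50.72, 133.34], [12.68, 142.11], [-81.47, 261.47], [9.98, 163.14], [-165.26, 165.26]. Speed limits (degrees/s): [136.94, 136.94, 180, 180, 180, 180].

INTERFACE

Orientations are given as a 3x3 rotation matrix whose columns are the frame's x, y, z axes.
In Python, from rig import monitor, optics, close_job, models gives the robot as it stands.
- The arm moves only by the tool step_arm, never from a script. Its arguments are lists of equal length, an entry for each row: "fingers": the closure, from -1 (fully open) to 1 (shut); "travel": the shift along the tool's x, y, z scaled (see below), a list of three; "twist": the turn about the tool's z scaled (see below). In form: {"fingers": [fingers, ...], "travel": [[tx, ty, tz], ...], "twist": [twist, ...]}. A call has 1 to 10 rows; each row shifts and turns the commanded pose from where the row before left it, along the tool's axes as they then stand; what a row does not reach is not made up. The controller multiplies each number of a shift by 100 mm and each number of a turn by pi rad. A row lasts 1/8 s, in which the tool goes at most 62.5 mm and 10.7 degrees, less where a joint would pass 70% of its speed; a pose out of reach is approached as far as the arm can. A call with a number of a shift or a turn outside -1 to 1 is refused whole. A call with a gripper value outside its range is refused whole. The fingers move at their own pace and stop on an object; "force" is the grip in N (left out, the last holds). Time passes only in rows, so rows that do not move let the fingers close. It gives the time, the measured TCP pose, the force, the opening and the grip force at its end, in the units of the state.
- monitor.observe(): the state, without advancing time (a new reading comes with each control period).
- optics.get_image(name): name is "scene" or "top" or "wrist"; returns (picture, depth): 420x560x3 uint8, blue, green, red; 420x560 float32, m along the optical axis (not along the pixel's ray), 0 where there is no reading.
- optics.get_calibration(name): a dict with "vertical_fov" (degrees; the focal length in pixels is half the picture's height over the tangent of half this angle, whatever the lens; pixels are square), "cx", "cy" (the principal point, pixels), "world_from_camera" (4x4, takes a point from camera to world coordinates). Camera axes: x right, y up, looking along -z (the intrinsics and any distortion apply to the point x, -y, -z); pixel columns grow to the right and rows downward; lengths in m; the calibration is good to about 2 mm. A picture is of the moment at which its call begins: read the wrist's pose just before it. get_calibration takes no time and is no camera call; for the wrist camera it gives the pose at the moment of the call.
- close_job(): hands the job in; it is judged then, once.
Trained networks look in the newest picture that a camera, given by its name, has taken for a name from the list of things; names that differ only in an ending like _2 or _b are one class to them, and where a whole thing is asked for, a point or a joint stands for the part that bears it (a point fixed in the world has none). Each returns a list of dicts, best first, with "confidence" (0 to 1); they miss things now and then, are a little off and sometimes report something else, mostly with a low value. They report only what shows in the picture. A call takes as long as a camera call.
- models.trace(camera, query): "mask" (420x560 bool, what is visible of it) and "point" ([column, row] in pixels, amid what is visible of it).
- models.landmark_of(camera, query): "point" ([column, row] in pixels: a listed point, or the origin of a listed thing).
The state is a dict: "time_s": time; "q": joint angles; "qvel": joint speeds; "joint_efforts": joint torques, N m; "position": TCP position; "tool_rot": TCP orientation; "ft_force": force on the tool from outside, world axes, zero at the start; "wrist_torque": the same for the moment, N m; "grip_width": finger opening in m; "gripper_force": force on a finger pad.
Only numpy, scipy, OpenCV 4.12 (cv2) and the standard library are available. Lean on these libraries where they do the work, as an engineer would, in place of code of your own. Each camera call takes 0.05 s, during which the arm holds its last target. There are 200 camera calls.

## Working session

There is one attempt and no reset: what is moved stays moved. The work goes in short steps, Python scripts to look and compute and a tool call to move; the robot and the scene stay as the last step left them, time stands still between calls to the robot, and variables do not carry over. Pictures are saved under pics/ and viewed, at most 10 in all, crops included, and the job is handed in when it is done.

Besides the shell and the picture viewer there is one more tool, called after "Request:" as name(argument=value, ...) on one line, values as JSON. step_arm: Moves the arm, as the interface text tells. Its arguments: {"type":"object","properties":{"fingers":{"type":"array","items":{"type":"number"}},"travel":{"type":"array","items":{"type":"array","items":{"type":"number"}}},"twist":{"type":"array","items":{"type":"number"}},"force":{"type":"number"}},"required":["fingers","travel","twist"]}

```bash
ls; mkdir -p pics
cat > h.py <<'E'
import numpy as np, cv2
from rig import monitor, optics, close_job, models
def ray(cam,px,cal=None):
    c=cal or optics.get_calibration(cam); f=210/np.tan(np.radians(c["vertical_fov"])/2)
    T=np.array(c["world_from_camera"]); d=np.array([(px[0]-c["cx"])/f,-(px[1]-c["cy"])/f,-1.0])
    return T[:3,3],T[:3,:3]@d
def atz(cam,px,z,cal=None):
    o,d=ray(cam,px,cal); return o+d*(z-o[2])/d[2]
def cloud(cam,depth,cal=None):
    c=cal or optics.get_calibration(cam); f=210/np.tan(np.radians(c["vertical_fov"])/2)
    T=np.array(c["world_from_camera"]); v,u=np.mgrid[:420,:560]
    P=np.stack([(u-c["cx"])/f*depth,-(v-c["cy"])/f*depth,-depth],-1)
    return P@T[:3,:3].T+T[:3,3]
E
python3 - <<'E'
from h import *
for n in("scene","top"):
    im,d=optics.get_image(n); cv2.imwrite(f"pics/{n}0.png",im); np.save(n+"0.npy",d)
    c=optics.get_calibration(n); print(n,{k:np.round(v,3).tolist() if not isinstance(v,str) else v for k,v in c.items()})
    for q,z in(("press",0),("bolt_seat",.091),("wrench",.006),("wrench_block",.063),("wrench_grip",.02),("cradle",0),("tub",0),("deck",0),("cup",0)):
        print(q,[(np.round(r["point"],1).tolist(),round(r["confidence"],2),np.round(atz(n,r["point"],z),3).tolist()) for r in models.landmark_of(n,q)[:2]])
print(monitor.observe())
E
```

```text
pics
scene {'vertical_fov': 56.168, 'cx': 275.083, 'cy': 207.047, 'world_from_camera': [[0.855, 0.202, -0.478, -0.027], [-0.519, 0.339, -0.785, -0.704], [0.004, 0.919, 0.395, 0.48], [0.0, 0.0, 0.0, 1.0]]}
press [([350.1, 272.8], 0.94, [0.506, -0.152, 0.0]), ([352.4, 236.5], 0.7, [0.628, -0.021, 0.0])]
bolt_seat [([349.9, 236.0], 0.72, [0.501, -0.146, 0.091])]
wrench [([248.7, 212.8], 0.98, [0.458, 0.242, 0.006])]
wrench_block [([249.0, 190.9], 0.6, [0.475, 0.269, 0.063])]
wrench_grip [([260.7, 225.6], 0.5, [0.433, 0.124, 0.02])]
cradle [([247.7, 213.9], 0.63, [0.458, 0.249, 0.0])]
tub [([334.1, 307.7], 0.95, [0.397, -0.23, -0.0]), ([210.2, 204.5], 0.62, [0.391, 0.372, 0.0])]
deck [([265.2, 256.0], 0.89, [0.38, 0.009, 0.0])]
cup [([211.1, 202.2], 0.68, [0.4, 0.388, 0.0])]
top {'vertical_fov': 56.117, 'cx': 280.145, 'cy': 206.442, 'world_from_camera': [[-0.014, 0.985, -0.17, 0.305], [-1.0, -0.013, 0.003, 0.104], [0.001, 0.17, 0.985, 0.97], [0.0, 0.0, 0.0, 1.0]]}
press [([375.6, 188.6], 0.7, [0.515, -0.14, 0.0])]
bolt_seat [([381.8, 183.2], 0.64, [0.508, -0.132, 0.091])]
wrench [([218.2
[... 515 characters left out ...]
8563898e+01, -1.23352271e+01]), 'qvel': array([-0.06491722,  0.05613654, -0.08364783,  0.08041064,  0.09738321,
       -0.01136661]), 'joint_efforts': array([ 3.38785503e-04, -4.48326802e+01, -2.31461817e+01, -1.43202496e-04,
        3.96545302e-04,  2.93628682e-05]), 'position': array([0.12419797, 0.53579596, 0.2313221 ]), 'tool_rot': array([[-9.74166182e-01,  2.25832349e-01, -9.31899843e-06],
       [ 2.25832348e-01,  9.74166181e-01,  3.89185880e-05],
       [ 1.78673293e-05,  3.58086410e-05, -9.99999999e-01]]), 'ft_force': array([ 0.60582562, -0.45365605, -0.07465201]), 'wrist_torque': array([ 0.01463173, -0.04445857, -0.01240916]), 'gripper_force': 0.0, 'grip_width': 0.08578744737031854}
```

View pics/top0.png

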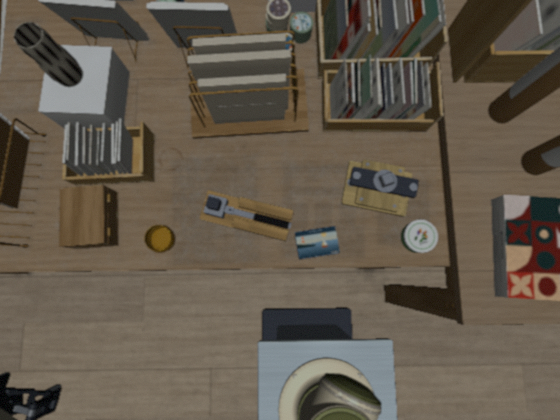

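View pics/scene0.png

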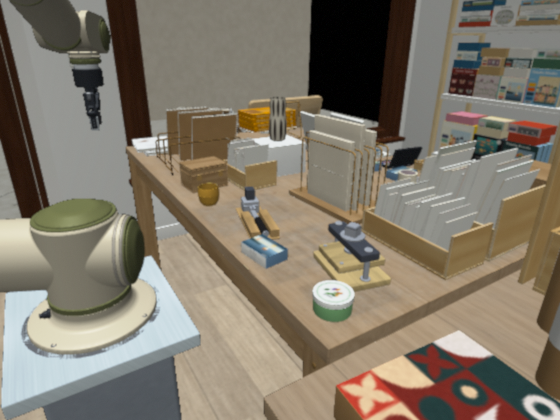

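Run:
```python
from h import *
d=np.load("top0.npy"); P=cloud("top",d)
def reg(cx,cy,r,z0,z1,name):
    m=(abs(P[...,0]-cx)<r)&(abs(P[...,1]-cy)<r)&(P[...,2]>z0)&(P[...,2]<z1)&(d>0)
    Q=P[m]
    if len(Q)<5: print(name,len(Q));return
    rc=cv2.minAreaRect((Q[:,:2]*1000).astype(np.float32)); print(name,len(Q),"mean",Q.mean(0).round(4),"rect",np.round(rc[0],1),np.round(rc[1],1),round(rc[2],1),"z",Q[:,2].min().round(3),np.median(Q[:,2]).round(3),Q[:,2].max().round(3))
reg(.473,.258,.04,.068,.1,"block top")
reg(.473,.258,.04,.038,.055,"head top")
reg(.508,-.135,.04,.108,.13,"bolt top")
reg(.508,-.135,.045,.0885,.0965,"flange")
reg(.508,-.135,.1,.08,.0885,"bar")
reg(.43,.13,.06,.026,.05,"handle/rails")
```

```text
block top 156 mean [0.4704 0.2554 0.0784] rect [471.1 256.2] [29.9 26.1] 75.6 z 0.068 0.079 0.083
head top 196 mean [0.4661 0.2522 0.045 ] rect [470.9 256.3] [46.2 45.6] 73.7 z 0.039 0.045 0.055
bolt top 127 mean [ 0.5133 -0.1394  0.1131] rect [ 513.9 -140.3] [26.6 26.4] 17.5 z 0.108 0.113 0.118
flange 236 mean [ 0.5126 -0.1372  0.0906] rect [ 513.4 -133.8] [52.1 83.6] 2.2 z 0.089 0.09 0.096
bar 819 mean [ 0.5127 -0.1387  0.0851] rect [ 512.7 -139.7] [155.5  48.9] 76.7 z 0.08 0.085 0.088
handle/rails 1103 mean [0.4384 0.1323 0.029 ] rect [438.7 137.4] [125.8  75.9] 74.7 z 0.026 0.029 0.034
```

The top view shows the wrench block near (214,204) with its handle running to about (290,222). The bolt head is near (386,181), and the tub (421,236), deck (317,242) and cup (160,238) stand around them. I'll move above the wrench head and refine with the wrist camera.

Request:
step_arm(fingers=[-1, -1, -1, -1, -1, -1, -1, -1, -1, -1], travel=[[-0.4, -0.2, 0], [-0.45, -0.21, 0], [-0.45, -0.22, 0], [-0.45, -0.22, 0], [-0.45, -0.22, 0], [-0.45, -0.22, 0], [-0.45, -0.22, 0], [-0.45, -0.22, 0], [-0.46, -0.21, 0], [0, 0, 0]], twist=[0, 0, 0, 0, 0, 0, 0, 0, 0, 0])

```text
time_s: 2.25
position: [0.4732, 0.2542, 0.2309]
tool_rot: [[-0.973, 0.23, 0.0], [0.23, 0.973, -0.0], [-0.0, -0.0, -1.0]]
ft_force: [-0.9, -0.4, 0.6]
grip_width: 0.0854
gripper_force: 0.0
```

Request:
step_arm(fingers=[-1, -1, -1, -1, -1, -1, -1, -1, -1, -1], travel=[[0, 0, 0], [0, 0, 0], [0, 0, 0], [0, 0, 0], [0, 0, 0], [0, 0, 0], [0, 0, 0], [0, 0, 0], [0, 0, 0], [0, 0, 0]], twist=[-0.054, -0.054, -0.054, -0.054, -0.054, -0.054, -0.054, -0.054, -0.054, 0])

```text
time_s: 3.5
position: [0.4704, 0.2567, 0.2314]
tool_rot: [[-0.269, -0.963, -0.0], [-0.963, 0.269, 0.0], [-0.0, 0.0, -1.0]]
ft_force: [-0.0, -0.6, -0.2]
grip_width: 0.0854
gripper_force: 0.0
```

```bash
cat >> h.py <<'E'
def fit(P,d,c,r,z0,z1,name):
    m=(np.hypot(P[...,0]-c[0],P[...,1]-c[1])<r)&(P[...,2]>z0)&(P[...,2]<z1)&(d>0)
    n,l,s,_=cv2.connectedComponentsWithStats(m.astype(np.uint8)); k=1+np.argmax(s[1:,4]); Q=P[l==k]
    rc=cv2.minAreaRect((Q[:,:2]*1000).astype(np.float32))
    print(name,len(Q),"mean",Q.mean(0).round(4),"rect",np.round(rc[0],1),np.round(rc[1],1),round(rc[2],2),"zmed",np.median(Q[:,2]).round(4)); return Q
E
python3 - <<'E'
from h import *
s=monitor.observe(); print(s["time_s"],s["position"].round(4),s["q"].round(1),np.degrees(np.arctan2(s["tool_rot"][1,1],s["tool_rot"][0,1])))
cal=optics.get_calibration("wrist"); im,d=optics.get_image("wrist"); cv2.imwrite("pics/w1.png",im); np.save("w1.npy",d)
print(np.round(cal["world_from_camera"],3).tolist(),cal["vertical_fov"])
P=cloud("wrist",d,cal); c=(.471,.256)
fit(P,d,c,.04,.072,.09,"blocktop"); fit(P,d,c,.05,.04,.05,"head")
fit(P,d,(.438,.137),.15,.003,.012,"floor"); fit(P,d,(.432,.12),.15,.025,.035,"rails/handle")
E
```

```text
3.5 [0.4704 0.2567 0.2314] [  16.    20.4   76.6    0.    83.1 -148.4] 164.38551332838253
[[-0.963, -0.26, -0.07, 0.454], [0.269, -0.93, -0.251, 0.193], [0.0, -0.261, 0.965, 0.374], [0.0, 0.0, 0.0, 1.0]] 59.079071749736094
blocktop 1106 mean [0.4721 0.256  0.0791] rect [472.1 256.6] [29.5 25.3] 74.16 zmed 0.0792
head 1300 mean [0.4708 0.2518 0.0451] rect [472.4 257. ] [45.4 45.9] 74.26 zmed 0.0452
floor 2032 mean [0.4393 0.2162 0.0055] rect [433. 196.] [183.4  29.5] 76.02 zmed 0.0055
rails/handle 3537 mean [0.4698 0.1498 0.0292] rect [470.5 151.7] [106.4  24.1] 74.65 zmed 0.0293
```

View pics/w1.png

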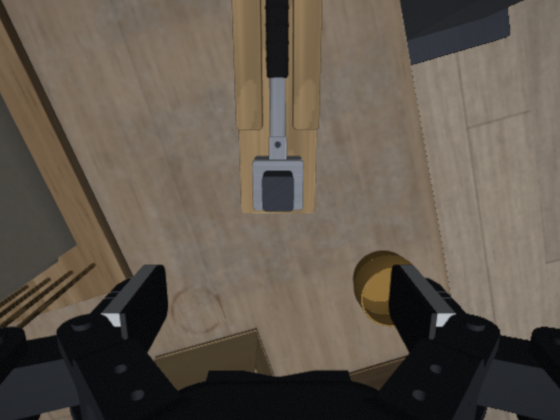

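The wrist view shows the block at about (278,190), square between the open fingers, with the handle running up the picture. I'll shift 1.6 mm, descend and grip.

Request:
step_arm(fingers=[-1, -1, -1, -1, -1, -1, -1], travel=[[0, -0.016, 0.2], [0, 0, 0.4], [0, 0, 0.4], [0, 0, 0.4], [0, 0, 0.25], [0, 0, 0.16], [0, 0, 0]], twist=[0, 0, 0, 0, 0, 0, 0])

```text
time_s: 4.42
position: [0.4719, 0.2558, 0.0495]
tool_rot: [[-0.271, -0.963, -0.002], [-0.963, 0.271, -0.001], [0.001, 0.002, -1.0]]
ft_force: [-0.4, -0.4, 0.3]
grip_width: 0.0854
gripper_force: 0.0
```

Request:
step_arm(fingers=[1, 1, 1, 1, 1, 1, 1, 1], travel=[[0, 0, 0], [0, 0, 0], [0, 0, 0], [0, 0, 0], [0, 0, 0], [0, 0, 0], [0, 0, 0], [0, 0, 0]], twist=[0, 0, 0, 0, 0, 0, 0, 0], force=110)

```text
time_s: 5.42
position: [0.4726, 0.2559, 0.051]
tool_rot: [[-0.269, -0.963, 0.001], [-0.963, 0.269, 0.0], [-0.0, -0.001, -1.0]]
ft_force: [-1.3, -0.5, 4.5]
grip_width: 0.0243
gripper_force: 108.0
```

Request:
step_arm(fingers=[1, 1, 1, 1, 1, 1, 1, 1, 1], travel=[[0, 0, -0.1], [0, 0, -0.2], [0, 0, -0.25], [0, 0, -0.25], [0, 0, -0.25], [0, 0, -0.25], [0, 0, -0.2], [0, 0, -0.1], [0, 0, 0]], twist=[0, 0, 0, 0, 0, 0, 0, 0, 0])

```text
time_s: 6.55
position: [0.4725, 0.2558, 0.2105]
tool_rot: [[-0.269, -0.963, 0.0], [-0.963, 0.269, 0.0], [-0.0, -0.0, -1.0]]
ft_force: [-1.5, -0.3, -5.6]
grip_width: 0.0244
gripper_force: 108.6
```

Run:
```python
from h import *
s=monitor.observe(); print(s["time_s"],s["position"].round(4),s["ft_force"].round(1),s["wrist_torque"].round(2),s["grip_width"])
cal=optics.get_calibration("wrist"); im,d=optics.get_image("wrist"); cv2.imwrite("pics/w2.png",im); np.save("w2.npy",d)
P=cloud("wrist",d,cal)
s=monitor.observe()["position"]
# handle grip profile
m=(d>0)&(P[...,2]>.13)&(P[...,2]<.25)
x=np.array([-.269,-.963,0]); 
u=(P-s)@x
for a in(.05,.07,.1,.12,.14,.16):
    k=m&(abs(u-a)<.006)&(abs((P-s)@np.array([-.963,.269,0]))<.03); Q=P[k]
    if len(Q): print(a,len(Q),"lat",((Q-s)@np.array([-.963,.269,0])).mean().round(4),"ztop",np.percentile(Q[:,2],90).round(4))
d=np.load("top0.npy")
```

```text
6.55 [0.4725 0.2558 0.2105] [-1.5 -0.3 -5.6] [0.02 0.02 0.01] 0.024445429771680828
0.05 865 lat -0.0012 ztop 0.1864
0.07 937 lat -0.001 ztop 0.1864
0.1 1519 lat -0.001 ztop 0.1886
```

Request:
step_arm(fingers=[1, 1, 1, 1, 1, 1, 1, 1, 1, 1], travel=[[0.12, -0.04, 0], [0.25, -0.09, 0], [0.36, -0.125, 0], [0.4, -0.14, 0], [0.4, -0.14, 0], [0.4, -0.14, 0], [0.36, -0.125, 0], [0.25, -0.09, 0], [0.16, -0.05, 0], [0, 0, 0]], twist=[0, 0, 0, 0, 0, 0, 0, 0, 0, 0])

```text
time_s: 7.85
position: [0.4899, 0.0399, 0.21]
tool_rot: [[-0.358, -0.934, -0.004], [-0.931, 0.358, -0.068], [0.065, -0.021, -0.998]]
ft_force: [0.3, 0.4, -4.6]
grip_width: 0.0243
gripper_force: 108.5
```

Run:
```python
from h import *
s=monitor.observe(); print(s["time_s"],s["position"].round(4),s["q"].round(1),s["ft_force"].round(1))
cal=optics.get_calibration("wrist"); im,d=optics.get_image("wrist"); cv2.imwrite("pics/w3.png",im); np.save("w3.npy",d); np.save("w3c.npy",cal,allow_pickle=True)
P=cloud("wrist",d,cal); c=(.514,-.14)
fit(P,d,c,.035,.112,.12,"bolttop"); fit(P,d,c,.035,.098,.13,"bolt");fit(P,d,c,.04,.088,.096,"flange");fit(P,d,c,.1,.08,.089,"bar")
for r in models.landmark_of("wrist","bolt_seat")[:2]: print(r,atz("wrist",r["point"],.091,cal))
```

```text
7.85 [0.4899 0.0399 0.21  ] [  -7.1   17.3   85.1   -4.    77.4 -165.2] [ 0.3  0.4 -4.6]Traceback (most recent call last):
  File "<stdin>", line 5, in <module>
  File "h.py", line 16, in fit
    n,l,s,_=cv2.connectedComponentsWithStats(m.astype(np.uint8)); k=1+np.argmax(s[1:,4]); Q=P[l==k]
                                                                      ~~~~~~~~~^^^^^^^^^
    return _wrapfunc(a, 'argmax', axis=axis, out=out, **kwds)
    return bound(*args, **kwds)
ValueError: attempt to get argmax of an empty sequence
```

View pics/w3.png

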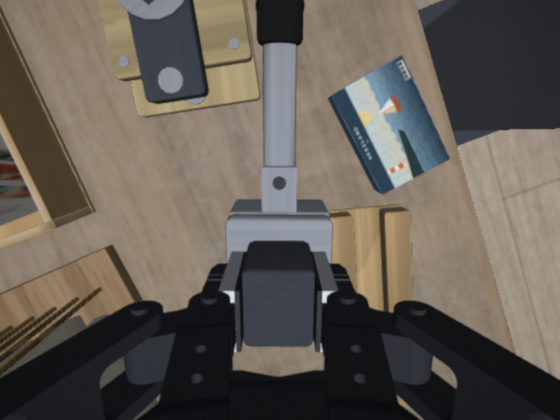

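The picture shows joint 6 at its limit, which tilted the tool about 4°. The press is at upper left, with its bar end near (170,80). I'll twist clockwise, which is needed anyway and frees the joint.

Request:
step_arm(fingers=[1, 1, 1, 1, 1, 1, 1, 1, 1], travel=[[0, 0, 0], [0, 0, 0], [0, 0, 0], [0, 0, 0], [0, 0, 0], [0, 0, 0], [0, 0, 0], [0, 0, 0], [0, 0, 0]], twist=[0.02, 0.04, 0.05, 0.05, 0.05, 0.05, 0.035, 0.02, 0])

```text
time_s: 9.02
position: [0.4898, 0.0403, 0.2101]
tool_rot: [[-0.977, -0.214, -0.004], [-0.214, 0.975, -0.068], [0.018, -0.065, -0.998]]
ft_force: [0.4, 0.2, -3.9]
grip_width: 0.0244
gripper_force: 108.5
```

Run:
```python
from h import *
s=monitor.observe(); print(s["time_s"],s["position"].round(4),s["q"].round(1),s["ft_force"].round(1),s["tool_rot"].round(3).tolist(),s["wrist_torque"].round(2))
```

```text
9.025 [0.4898 0.0403 0.2101] [  -7.    17.3   85.1   -4.    77.4 -108.5] [ 0.4  0.2 -3.9] [[-0.977, -0.214, -0.004], [-0.214, 0.975, -0.068], [0.018, -0.065, -0.998]] [ 0.15 -0.05 -0.03]
```

```bash
cat >> h.py <<'E'
def tl(w):
    s=monitor.observe(); v=s["tool_rot"].T@(np.array(w)-s["position"]); print("t",s["time_s"],"pos",s["position"].round(4),"tool shift /100mm",(v*10).round(3)); return v
E
python3 -c "
from h import *
tl([.54,-.06,.21])"
```

```text
t 9.025 pos [0.4898 0.0403 0.2101] tool shift /100mm [-0.276 -1.085  0.067]
```

Request:
step_arm(fingers=[1, 1, 1, 1, 1, 1, 1], travel=[[-0.03, -0.12, 0.01], [-0.05, -0.2, 0.01], [-0.06, -0.25, 0.015], [-0.06, -0.25, 0.015], [-0.05, -0.18, 0.01], [-0.025, -0.085, 0.007], [0, 0, 0]], twist=[0, 0, 0, 0, 0, 0, 0])

```text
time_s: 9.9
position: [0.5399, -0.0609, 0.2098]
tool_rot: [[-0.977, -0.212, -0.004], [-0.212, 0.975, -0.068], [0.018, -0.065, -0.998]]
ft_force: [-0.8, 0.9, -5.2]
grip_width: 0.0247
gripper_force: 108.7
```

```bash
sed -i 's/; k=1+np.argmax/\n    if n<2: print(name,"none"); return\n    k=1+np.argmax/' h.py
python3 - <<'E'
from h import *
s=monitor.observe(); print(s["time_s"],s["position"].round(4),s["q"].round(1),s["tool_rot"].round(3).tolist())
cal=optics.get_calibration("wrist"); im,d=optics.get_image("wrist"); cv2.imwrite("pics/w4.png",im)
np.savez("w4.npz",d=d,p=s["position"],R=s["tool_rot"],**cal)
P=cloud("wrist",d,cal); c=(.514,-.14)
fit(P,d,c,.035,.112,.12,"bolttop"); fit(P,d,c,.035,.098,.13,"bolt");fit(P,d,c,.04,.088,.096,"flange");fit(P,d,c,.1,.08,.089,"bar")
for r in models.landmark_of("wrist","bolt_seat")[:2]: print(r,atz("wrist",r["point"],.091,cal))
# wrench in hand
R=s["tool_rot"]; U=(P-s["position"])@R
m=(d>0)&(U[...,2]>-.03)&(U[...,2]<.06)&(P[...,2]>.13)
for a in(.06,.08,.1,.12,.14):
    k=m&(abs(U[...,0]-a)<.005)&(abs(U[...,1])<.03)
    if k.sum(): print(a,k.sum(),"lat",U[k][:,1].mean().round(4),"toolz",np.percentile(U[k][:,2],10).round(4))
E
```

```text
9.9 [ 0.5399 -0.0609  0.2098] [ -17.1   22.1   77.7   -3.8   79.3 -118.7] [[-0.977, -0.212, -0.004], [-0.212, 0.975, -0.068], [0.018, -0.065, -0.998]]
bolttop 1093 mean [ 0.5147 -0.1394  0.1142] rect [ 515.  -139.6] [23.  22.7] 18.71 zmed 0.1142
bolt 1671 mean [ 0.514  -0.1376  0.1121] rect [ 515.2 -139.8] [26.1 27. ] 19.21 zmed 0.1136
flange 2664 mean [ 0.5127 -0.137   0.0905] rect [ 515.  -139.8] [53.5 52.8] 22.42 zmed 0.0904
bar 3904 mean [ 0.5028 -0.1871  0.0853] rect [ 505.  -185.2] [61.4 44.3] 77.32 zmed 0.0853
{'point': [188.4, 143.5], 'confidence': 0.59} [ 0.51291815 -0.14043948  0.091     ]
0.06 753 lat -0.0001 toolz 0.0241
0.08 840 lat -0.0001 toolz 0.0241
0.1 1264 lat -0.0001 toolz 0.0219
```

View pics/w4.png

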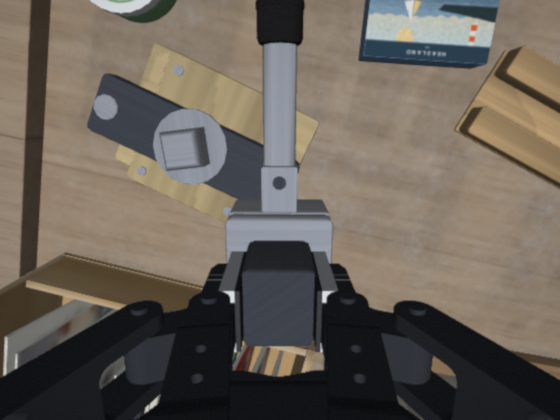

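Run:
```python
from h import *
z=np.load("w4.npz"); d=z["d"]; cal={k:z[k] for k in("cx","cy","vertical_fov","world_from_camera")}
P=cloud("wrist",d,cal); U=(P-z["p"])@z["R"]
# tool z of head top ~ rim offset .045 minus .040 = +.005 ; block top -.029
for n,a,b in(("head",0.0,.010),("blk",-.034,-.024)):
    m=(d>0)&(U[...,2]>a)&(U[...,2]<b)&(abs(U[...,0])<.045)&(abs(U[...,1])<.03)
    Q=U[m]; print(n,m.sum(),"x",np.percentile(Q[:,0],[1,5,50,95,99]).round(4),"y",np.percentile(Q[:,1],[1,5,50,95,99]).round(4),"z",np.median(Q[:,2]).round(4))
# bolt angle from normals-free approach: side-edge fit on top square
m=(np.hypot(P[...,0]-.515,P[...,1]+.1397)<.02)&(P[...,2]>.1125)&(P[...,2]<.118); Q=P[m][:,:2]-[.515,-.1397]
best=min(((lambda r:(np.ptp(np.percentile(r[:,0],[1,99]))*np.ptp(np.percentile(r[:,1],[1,99])),t,np.percentile(r,[1,99],axis=0).mean(0)))(Q@np.array([[np.cos(t),-np.sin(t)],[np.sin(t),np.cos(t)]])) for t in np.radians(np.arange(5,35,.25))),key=lambda x:x[0])
t=best[1]; print("bolt angle",np.degrees(t),"ctr",[.515,-.1397]+np.array([[np.cos(t),-np.sin(t)],[np.sin(t),np.cos(t)]])@best[2])
```

```text
head 3213 x [0.0036 0.0072 0.0151 0.0203 0.0207] y [-0.0229 -0.0214 -0.0005  0.0205  0.022 ] z 0.0058
blk 6592 x [-0.0158 -0.0137  0.002   0.012   0.0127] y [-0.0231 -0.014  -0.0005  0.0127  0.0218] z -0.0284
bolt angle 20.25 ctr [ 0.51490988 -0.13972996]
```

The picture shows the bolt head at about (184,149) on its flange, and the press bar is clear. I'll align the yaw first.

Request:
step_arm(fingers=[1, 1, 1], travel=[[0, 0, 0], [0, 0, 0], [0, 0, 0]], twist=[-0.02, -0.02, 0])

```text
time_s: 10.38
position: [0.5396, -0.0599, 0.2101]
tool_rot: [[-0.943, -0.334, -0.004], [-0.333, 0.941, -0.068], [0.026, -0.063, -0.998]]
ft_force: [1.0, 0.5, -4.3]
grip_width: 0.0243
gripper_force: 108.8
```

```bash
cat >> h.py <<'E'
O=np.array([-.0018,-.0004,.0455])
def seat(w):
    s=monitor.observe(); R=s["tool_rot"]; o=s["position"]+R@O; v=R.T@(np.array(w)-o)
    print("t",s["time_s"],"rim origin",o.round(4),"xang",np.degrees(np.arctan2(R[1,0],R[0,0])).round(2),"shift/100mm",(v*10).round(3),"F",s["ft_force"].round(1),"q",s["q"].round(1))
E
python3 -c "
from h import *
seat([.515,-.1403,.125])"
```

```text
t 10.375 rim origin [ 0.5413 -0.0628  0.1647] xang -160.55 shift/100mm [ 0.496 -0.617  0.45 ] F [ 1.   0.5 -4.3] q [ -17.    22.    77.8   -3.8   79.3 -125.8]
```

Request:
step_arm(fingers=[1, 1, 1, 1, 1, 1, 1], travel=[[0.06, -0.07, 0.05], [0.11, -0.14, 0.1], [0.13, -0.16, 0.12], [0.11, -0.14, 0.1], [0.06, -0.08, 0.06], [0.026, -0.027, 0.02], [0, 0, 0]], twist=[0, 0, 0, 0, 0, 0, 0])

```text
time_s: 11.25
position: [0.5136, -0.1381, 0.1704]
tool_rot: [[-0.943, -0.333, -0.004], [-0.332, 0.941, -0.068], [0.026, -0.063, -0.998]]
ft_force: [0.1, -0.3, -4.6]
grip_width: 0.0245
gripper_force: 108.7
```

```bash
python3 -c "
from h import *
seat([.515,-.1403,.112])
seat([.515,-.1403,.0926])"
```

```text
t 11.25 rim origin [ 0.5152 -0.141   0.1249] xang -160.57 shift/100mm [-0.004  0.016  0.129] F [ 0.1 -0.3 -4.6] q [ -26.    22.8   83.7   -3.8   72.1 -134.4]
t 11.25 rim origin [ 0.5152 -0.141   0.1249] xang -160.57 shift/100mm [-0.009  0.028  0.322] F [ 0.1 -0.3 -4.6] q [ -26.    22.8   83.7   -3.8   72.1 -134.4]
```

Request:
step_arm(fingers=[1, 1, 1, 1, 1], travel=[[-0.002, 0.008, 0.04], [-0.001, 0.004, 0.04], [-0.001, 0.004, 0.04], [0, 0.002, 0.03], [0, 0, 0]], twist=[0, 0, 0, 0, 0])

```text
time_s: 11.88
position: [0.5132, -0.1373, 0.1549]
tool_rot: [[-0.943, -0.334, -0.004], [-0.333, 0.941, -0.068], [0.027, -0.062, -0.998]]
ft_force: [0.6, -0.4, -4.9]
grip_width: 0.0248
gripper_force: 108.7
```

Request:
step_arm(fingers=[1, 1, 1, 1], travel=[[0, 0.002, 0.025], [0, 0.002, 0.025], [0, 0.002, 0.025], [0, 0, 0]], twist=[0, 0, 0, 0])

```text
time_s: 12.38
position: [0.5129, -0.1372, 0.1474]
tool_rot: [[-0.943, -0.334, -0.004], [-0.333, 0.941, -0.068], [0.027, -0.062, -0.998]]
ft_force: [-0.2, 0.1, -3.9]
grip_width: 0.0241
gripper_force: 108.7
```

Rim is at 0.102 with no contact force yet, so I'll continue.

Request:
step_arm(fingers=[1, 1, 1, 1], travel=[[0, 0.002, 0.025], [0, 0.002, 0.025], [0, 0.001, 0.02], [0, 0, 0]], twist=[0, 0, 0, 0])

```text
time_s: 12.88
position: [0.5128, -0.1373, 0.1405]
tool_rot: [[-0.943, -0.334, -0.004], [-0.333, 0.941, -0.068], [0.026, -0.063, -0.998]]
ft_force: [-0.6, -0.3, -5.0]
grip_width: 0.0241
gripper_force: 108.7
```

Request:
step_arm(fingers=[1, 1, 1], travel=[[0, 0.001, 0.015], [0, 0.001, 0.01], [0, 0, 0]], twist=[0, 0, 0])

```text
time_s: 13.25
position: [0.5128, -0.1373, 0.1381]
tool_rot: [[-0.943, -0.334, -0.004], [-0.333, 0.941, -0.068], [0.026, -0.063, -0.998]]
ft_force: [0.9, -0.8, -5.0]
grip_width: 0.0242
gripper_force: 108.6
```

```bash
python3 -c "
from h import *
seat([.515,-.1403,.091]); s=monitor.observe(); print(s['position'],s['wrist_torque'])"
```

```text
t 13.25 rim origin [ 0.5144 -0.1402  0.0927] xang -160.57 shift/100mm [-0.006 -0.002  0.017] F [ 0.9 -0.8 -5. ] q [ -26.    24.7   86.5   -3.9   67.3 -134. ]
[ 0.51276435 -0.13734261  0.13812273] [ 0.03520827 -0.01564825  0.03330374]
```

Request:
step_arm(fingers=[0.2, -0.2, -0.6, -1, -1, -1], travel=[[0, 0, 0], [0, 0, 0], [0, 0, 0], [0, 0, 0], [0, 0, 0], [0, 0, 0]], twist=[0, 0, 0, 0, 0, 0])

```text
time_s: 14.0
position: [0.5127, -0.1373, 0.1382]
tool_rot: [[-0.943, -0.334, -0.004], [-0.333, 0.941, -0.068], [0.026, -0.063, -0.998]]
ft_force: [0.1, -0.1, 0.4]
grip_width: 0.0854
gripper_force: 0.0
```

Request:
step_arm(fingers=[-1, -1, -1, -1, -1], travel=[[0, 0, -0.2], [0, 0, -0.3], [0, 0, -0.3], [0, 0, -0.2], [0, 0, 0]], twist=[0, 0, 0, 0, 0])

```text
time_s: 14.62
position: [0.5135, -0.1306, 0.239]
tool_rot: [[-0.943, -0.334, -0.001], [-0.333, 0.94, -0.069], [0.024, -0.065, -0.998]]
ft_force: [-0.6, -0.3, -0.1]
grip_width: 0.0856
gripper_force: 0.0
```

Run:
```python
from h import *
s=monitor.observe(); print(s["time_s"],s["position"].round(4),s["q"].round(1))
cal=optics.get_calibration("wrist"); im,d=optics.get_image("wrist"); cv2.imwrite("pics/w5.png",im)
P=cloud("wrist",d,cal); c=(.515,-.14)
fit(P,d,c,.04,.158,.175,"block"); fit(P,d,c,.04,.122,.142,"head")
h=np.array([np.cos(np.radians(-160.5)),np.sin(np.radians(-160.5))]); n=np.array([-h[1],h[0]])
D=P[...,:2]-np.array([.515,-.1397]); u=D@h; l=D@n
for a in(.05,.07,.1,.12,.14,.16,.175):
    k=(d>0)&(abs(u-a)<.004)&(abs(l)<.03)&(P[...,2]>.095)
    if k.sum(): print(a,k.sum(),"lat",l[k].mean().round(4),"ztop",np.percentile(P[...,2][k],90).round(4))
```

```text
14.625 [ 0.5135 -0.1306  0.239 ] [ -25.3   19.1   77.3   -3.7   81.9 -134.3]
block 1972 mean [ 0.5139 -0.1398  0.1641] rect [ 515.1 -139.7] [30.4 25.8] 19.61 zmed 0.1642
head 2116 mean [ 0.5072 -0.1398  0.1303] rect [ 514.7 -139.8] [45.5 45.9] 19.51 zmed 0.1302
0.05 235 lat -0.0002 ztop 0.1122
0.07 251 lat -0.0 ztop 0.1119
0.1 357 lat -0.0002 ztop 0.1145
0.12 384 lat -0.0001 ztop 0.1144
0.14 19 lat 0.0008 ztop 0.1104
```

View pics/w5.png

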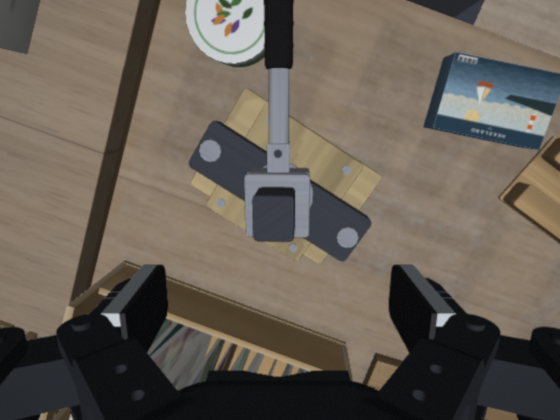

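The wrench is seated: head top is 39.8 mm above the measured flange, and the handle is level with its grip at the top near (280,30). Next I'll plan the move to the handle grip.

```bash
cat >> h.py <<'E'
B=np.array([.515,-.1397]); G=np.array([0,0,-.022])
def grip_at(ang,r=.134,z=.105):
    a=np.radians(ang); return np.array([B[0]+r*np.cos(a),B[1]+r*np.sin(a),z])
def where():
    s=monitor.observe(); R=s["tool_rot"]; g=s["position"]+R@G; d=g[:2]-B
    print("t",s["time_s"],"G",g.round(4),"ang",np.degrees(np.arctan2(d[1],d[0])).round(2),"r",np.hypot(*d).round(4),"xang",np.degrees(np.arctan2(R[1,0],R[0,0])).round(2),"F",s["ft_force"].round(1),"w",s["grip_width"].round(4),"q",s["q"].round(1))
    return s,R,g
def to(w):
    s,R,g=where(); print("shift",((R.T@(w-g))*10).round(3))
def arc(step,n,z=.105,r=.134):
    s,R,g=where(); d=g[:2]-B; a=np.degrees(np.arctan2(d[1],d[0]))
    for i in range(n):
        a-=step; w=grip_at(a,r,z); print((R.T@(w-g)*10).round(3)); 
        t=np.radians(step); R=R@np.array([[np.cos(t),-np.sin(t),0],[np.sin(t),np.cos(t),0],[0,0,1]]); g=w
E
python3 -c "
from h import *
to(grip_at(-160.5,z=.205)); to(grip_at(-160.5))"
```

```text
Traceback (most recent call last):
  File "h.py", line 35, in to
    s,R,g=where(); print("shift",((R.T@(w-g))*10).round(3))
          ~~~~~^^
  File "h.py", line 32, in where
    print("t",s["time_s"],"G",g.round(4),"ang",np.degrees(np.arctan2(d[1],d[0])).round(2),"r",np.hypot(*d).round(4),"xang",np.degrees(np.arctan2(R[1,0],R[0,0])).round(2),"F",s["ft_force"].round(1),"w",s["grip_width"].round(4),"q",s["q"].round(1))
                                                                                                                                                                                                         ^^^^^^^^^^^^^^^^^^^^^
AttributeError: 'float' object has no attribute 'round'
```

```bash
sed -i 's/s\["grip_width"\].round(4)/round(s["grip_width"],4)/' h.py
python3 -c "
from h import *
to(grip_at(-160.5,z=.205)); to(grip_at(-160.5))"
```

```text
t 14.675 G [ 0.5131 -0.129   0.2597] ang 99.82 r 0.0109 xang -160.57 F [ 0.4  0.3 -0.6] w 0.0852 q [ -25.3   19.2   77.5   -3.7   81.9 -134.3]
shift [ 1.344 -0.072  0.587]
t 14.675 G [ 0.5131 -0.129   0.2597] ang 99.82 r 0.0109 xang -160.57 F [ 0.4  0.3 -0.6] w 0.0852 q [ -25.3   19.2   77.5   -3.7   81.9 -134.3]
shift [ 1.318 -0.009  1.585]
```

Request:
step_arm(fingers=[-1, -1, -1, -1, -1, -1, -1], travel=[[0.25, -0.012, 0], [0.4, -0.02, 0], [0.4, -0.02, 0], [0.294, -0.02, 0.1], [0, 0, 0.3], [0, 0, 0.187], [0, 0, 0]], twist=[0, 0, 0, 0, 0, 0, 0])

```text
time_s: 15.55
position: [0.3877, -0.1854, 0.1816]
tool_rot: [[-0.943, -0.333, -0.007], [-0.332, 0.941, -0.065], [0.029, -0.059, -0.998]]
ft_force: [0.2, -0.2, 0.1]
grip_width: 0.0854
gripper_force: 0.0
```

```bash
python3 -c "
from h import *
to(grip_at(-160.5))
cal=optics.get_calibration('wrist'); im,d=optics.get_image('wrist'); cv2.imwrite('pics/w6.png',im)
s=monitor.observe(); P=cloud('wrist',d,cal); U=(P-s['position'])@s['tool_rot']
for a in(0,.01,.02,.03,.04):
    k=(d>0)&(abs(U[...,0]-a)<.003)&(abs(U[...,1])<.03)&(P[...,2]>.095)&(P[...,2]<.13)
    if k.sum(): print(a,k.sum(),U[k][:,1].mean().round(4),np.percentile(P[k][:,2],90).round(4))
"
```

```text
t 15.55 G [ 0.3878 -0.184   0.2036] ang -160.8 r 0.1347 xang -160.59 F [ 0.2 -0.2  0.1] w 0.0854 q [ -39.5   12.2   97.8   -3.4   68.  -147.7]
shift [-0.035  0.051  0.984]
0 324 0.0052 0.1145
0.01 322 0.0054 0.1144
0.02 333 0.0053 0.1143
0.03 352 0.0053 0.1146
0.04 361 0.0048 0.1144
```

Request:
step_arm(fingers=[-1, -1, -1, -1, -1], travel=[[-0.01, 0.015, 0.25], [-0.01, 0.015, 0.35], [-0.01, 0.015, 0.25], [-0.005, 0.006, 0.13], [0, 0, 0]], twist=[0, 0, 0, 0, 0])

```text
time_s: 16.23
position: [0.3899, -0.1865, 0.085]
tool_rot: [[-0.943, -0.334, -0.005], [-0.333, 0.941, -0.067], [0.027, -0.062, -0.998]]
ft_force: [0.5, -0.1, 0.2]
grip_width: 0.0854
gripper_force: 0.0
```

Request:
step_arm(fingers=[0.25, 0.25, 0.25, 0.25, 0.25], travel=[[0, 0, 0], [0, 0, 0], [0, 0, 0], [0, 0, 0], [0, 0, 0]], twist=[0, 0, 0, 0, 0], force=20)

```text
time_s: 16.85
position: [0.3898, -0.1867, 0.0852]
tool_rot: [[-0.943, -0.334, -0.004], [-0.333, 0.941, -0.068], [0.026, -0.063, -0.998]]
ft_force: [-0.0, -0.5, 0.3]
grip_width: 0.0321
gripper_force: 0.0
```

```bash
python3 -c "
from h import *
arc(4,10)"
```

```text
t 16.85 G [ 0.3899 -0.1852  0.1072] ang -160.02 r 0.1331 xang -160.57 F [-0.  -0.5  0.3] w 0.0321 q [ -39.4   20.5  105.9   -4.    51.3 -146.4]
[0.006 0.095 0.016]
[-0.002  0.093 -0.006]
[-0.002  0.093 -0.006]
[-0.002  0.093 -0.006]
[-0.002  0.093 -0.006]
[-0.002  0.093 -0.006]
[-0.002  0.093 -0.006]
[-0.002  0.093 -0.006]
[-0.002  0.093 -0.006]
[-0.003  0.093 -0.006]
```

Request:
step_arm(fingers=[0.25, 0.25, 0.25, 0.25, 0.25, 0.25, 0.25, 0.25, 0.25, 0.25], travel=[[0.0, 0.047, 0.005], [0, 0.047, 0], [-0.001, 0.07, -0.005], [-0.002, 0.093, -0.006], [-0.002, 0.093, -0.006], [-0.002, 0.093, -0.006], [-0.002, 0.093, -0.006], [-0.001, 0.07, -0.005], [0, 0.047, -0.003], [0, 0, 0]], twist=[0.011, 0.011, 0.0167, 0.0222, 0.0222, 0.0222, 0.0222, 0.0167, 0.011, 0])

```text
time_s: 18.1
position: [0.3828, -0.1222, 0.084]
tool_rot: [[-0.989, 0.146, -0.004], [0.146, 0.987, -0.068], [-0.006, -0.068, -0.998]]
ft_force: [1.1, -0.5, 0.1]
grip_width: 0.0319
gripper_force: 0.0
```

```bash
cat >> h.py <<'E'
def angles():
    cal=optics.get_calibration("wrist"); im,d=optics.get_image("wrist"); P=cloud("wrist",d,cal)
    for n,z0,z1 in(("block",.158,.175),("head",.124,.142)):
        fit(P,d,B,.04,z0,z1,n)
    D=P[...,:2]-B; r=np.hypot(D[...,0],D[...,1]); k=(d>0)&(r>.055)&(r<.115)&(P[...,2]>.106)&(P[...,2]<.12); Q=D[k]
    if len(Q)>30:
        v=cv2.fitLine((Q*1000).astype(np.float32),cv2.DIST_HUBER,0,.01,.01).ravel(); print("handle",len(Q),"line ang mod180",np.degrees(np.arctan2(v[1],v[0])).round(2),"ctr ang",np.degrees(np.arctan2(*Q.mean(0)[::-1])).round(2))
    return im
E
python3 -c "
from h import *
arc(2,3); im=angles(); cv2.imwrite('pics/w7.png',im)"
```

```text
t 18.1 G [ 0.3828 -0.1207  0.106 ] ang 171.81 r 0.1335 xang 171.6 F [ 1.1 -0.5  0.1] w 0.0319 q [ -32.4   18.4  110.1   -4.5   49.7 -111.2]
[0.004 0.047 0.007]
[-0.001  0.047 -0.003]
[-0.001  0.047 -0.003]
block none
head none
handle 1096 line ang mod180 77.01 ctr ang 173.53
```

Request:
step_arm(fingers=[0.25, 0.25, 0.25, 0.25], travel=[[0.003, 0.047, 0.003], [-0.001, 0.047, -0.002], [-0.001, 0.047, -0.003], [-0.001, 0.047, -0.003]], twist=[0.011, 0.011, 0.011, 0.011])

```text
time_s: 18.65
position: [0.3865, -0.1041, 0.0833]
tool_rot: [[-0.959, 0.282, -0.004], [0.282, 0.957, -0.068], [-0.016, -0.066, -0.998]]
ft_force: [-0.7, -0.7, 0.2]
grip_width: 0.0321
gripper_force: 0.4
```

Request:
step_arm(fingers=[0.25, 0.25], travel=[[-0.001, 0.047, -0.003], [-0.001, 0.047, -0.003]], twist=[0.011, 0.011])

```text
time_s: 18.9
position: [0.3894, -0.0951, 0.0832]
tool_rot: [[-0.938, 0.348, -0.004], [0.347, 0.935, -0.068], [-0.02, -0.065, -0.998]]
ft_force: [-1.2, 0.2, 0.1]
grip_width: 0.0323
gripper_force: 0.4
```

Request:
step_arm(fingers=[0.25, 0.25], travel=[[-0.001, 0.047, -0.003], [-0.001, 0.047, -0.003]], twist=[0.011, 0.011])

```text
time_s: 19.15
position: [0.393, -0.0864, 0.0832]
tool_rot: [[-0.911, 0.412, -0.004], [0.411, 0.909, -0.068], [-0.024, -0.064, -0.998]]
ft_force: [0.0, -1.0, 0.5]
grip_width: 0.032
gripper_force: 0.4
```

```bash
python3 -c "
from h import *
arc(2,2); im=angles(); cv2.imwrite('pics/w8.png',im)"
```

```text
t 19.15 G [ 0.3931 -0.0849  0.1052] ang 155.81 r 0.1336 xang 155.71 F [ 0.  -1.   0.5] w 0.032 q [-27.   18.7 109.8  -4.7  50.1 -89.7]
[ 0.003  0.047 -0.002]
[-0.001  0.047 -0.003]
block none
head none
handle 1030 line ang mod180 62.56 ctr ang 157.43
```

Request:
step_arm(fingers=[0.25, 0.25], travel=[[0.001, 0.047, -0.002], [-0.001, 0.047, -0.003]], twist=[0.011, 0.011])

```text
time_s: 19.45
position: [0.3971, -0.078, 0.0831]
tool_rot: [[-0.881, 0.473, -0.004], [0.473, 0.879, -0.068], [-0.029, -0.062, -0.998]]
ft_force: [-0.8, -0.6, 0.3]
grip_width: 0.0319
gripper_force: 0.4
```

Request:
step_arm(fingers=[0.25, 0.25], travel=[[0, 0.047, -0.003], [-0.001, 0.047, -0.003]], twist=[0.011, 0.011])

```text
time_s: 19.7
position: [0.4018, -0.0698, 0.0832]
tool_rot: [[-0.846, 0.533, -0.004], [0.532, 0.844, -0.068], [-0.033, -0.06, -0.998]]
ft_force: [-0.3, -0.6, 0.2]
grip_width: 0.0321
gripper_force: 0.4
```

Request:
step_arm(fingers=[0.25], travel=[[-0.001, 0.047, -0.003]], twist=[0.011])

```text
time_s: 19.82
position: [0.4044, -0.0659, 0.0832]
tool_rot: [[-0.827, 0.562, -0.004], [0.561, 0.825, -0.068], [-0.035, -0.058, -0.998]]
ft_force: [-1.3, -0.9, 0.7]
grip_width: 0.0319
gripper_force: 0.4
```

Request:
step_arm(fingers=[0.25, 0.25], travel=[[-0.001, 0.047, -0.003], [-0.001, 0.047, -0.003]], twist=[0.011, 0.011])

```text
time_s: 20.08
position: [0.4099, -0.0583, 0.0832]
tool_rot: [[-0.786, 0.618, -0.004], [0.617, 0.784, -0.068], [-0.039, -0.056, -0.998]]
ft_force: [0.4, -0.4, 0.3]
grip_width: 0.0321
gripper_force: 0.4
```

Request:
step_arm(fingers=[0.25], travel=[[-0.001, 0.047, -0.003]], twist=[0.011])

```text
time_s: 20.2
position: [0.4129, -0.0546, 0.0833]
tool_rot: [[-0.765, 0.645, -0.004], [0.643, 0.763, -0.068], [-0.041, -0.055, -0.998]]
ft_force: [-0.8, -1.0, 0.7]
grip_width: 0.032
gripper_force: 0.4
```

Request:
step_arm(fingers=[0.25], travel=[[-0.001, 0.047, -0.003]], twist=[0.011])

```text
time_s: 20.32
position: [0.416, -0.0511, 0.0833]
tool_rot: [[-0.742, 0.671, -0.004], [0.669, 0.74, -0.068], [-0.043, -0.053, -0.998]]
ft_force: [-0.5, -0.6, 0.6]
grip_width: 0.0319
gripper_force: 0.4
```

Request:
step_arm(fingers=[0.25, 0.25], travel=[[-0.001, 0.047, -0.003], [-0.001, 0.035, -0.003]], twist=[0.011, 0.008])

```text
time_s: 20.58
position: [0.4216, -0.0453, 0.0835]
tool_rot: [[-0.701, 0.714, -0.004], [0.712, 0.699, -0.068], [-0.046, -0.051, -0.998]]
ft_force: [-1.5, -3.6, -0.7]
grip_width: 0.0319
gripper_force: 1.9
```

```bash
python3 -c "
from h import *
arc(2,2); im=angles(); cv2.imwrite('pics/w9.png',im); print(monitor.observe()['gripper_force'])
im,d=optics.get_image('top'); cv2.imwrite('pics/t9.png',cv2.resize(im[120:260,260:460],None,fx=4,fy=4,interpolation=cv2.INTER_CUBIC))
P=cloud('top',d); fit(P,d,B,.04,.158,.175,'blk'); fit(P,d,B,.04,.124,.142,'hd')"
```

```text
t 20.575 G [ 0.4217 -0.0438  0.1054] ang 134.22 r 0.1338 xang 134.53 F [-1.5 -3.6 -0.7] w 0.0319 q [-19.8  20.5 106.4  -4.8  52.1 -61.4]
[0.001 0.047 0.002]
[-0.001  0.047 -0.002]
block none
head none
handle 1014 line ang mod180 41.37 ctr ang 135.92
1.8880994617938995
blk 170 mean [ 0.5137 -0.1392  0.1639] rect [ 514.5 -140.2] [25.3 30.7] 43.46 zmed 0.1642
hd 100 mean [ 0.5252 -0.1274  0.1309] rect [ 527.6 -127.9] [20.2 41.2] 63.58 zmed 0.1305
```

View pics/t9.png

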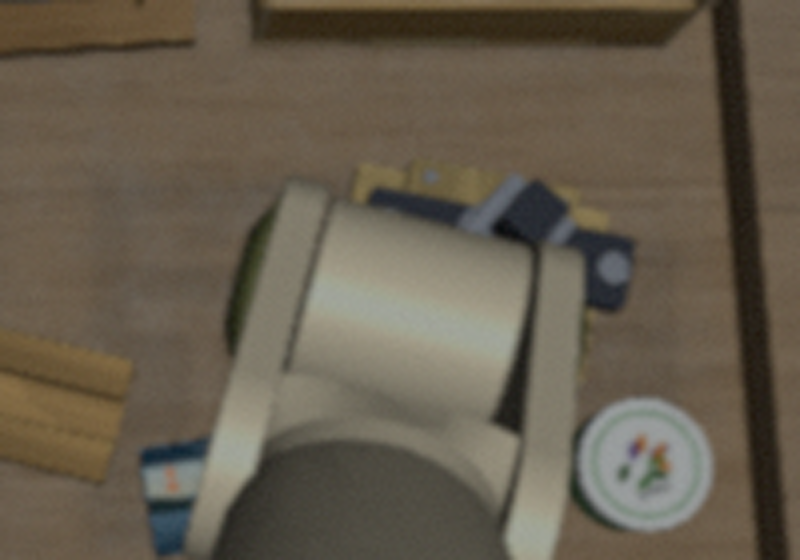

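The picture shows the bar and wrench head with the tub undisturbed. The push force jumped to about 4 N, so the bolt is at its stop and the handle is just giving. I'll pull about 16 mm more (around 0.16 rad).

Request:
step_arm(fingers=[0.25, 0.25, 0.25], travel=[[0, 0.04, -0.001], [-0.001, 0.04, -0.002], [-0.001, 0.04, -0.002]], twist=[0.013, 0.013, 0.013])

```text
time_s: 21.05
position: [0.4308, -0.0376, 0.0835]
tool_rot: [[-0.608, 0.794, -0.004], [0.792, 0.606, -0.069], [-0.052, -0.045, -0.998]]
ft_force: [-1.3, -5.2, -0.6]
grip_width: 0.0321
gripper_force: 2.1
```

```bash
python3 -c "
from h import *
where(); im=angles(); print(monitor.observe()['gripper_force'])
im,d=optics.get_image('top'); P=cloud('top',d); fit(P,d,B,.04,.158,.175,'blk')"
```

```text
t 21.05 G [ 0.4309 -0.0361  0.1054] ang 129.08 r 0.1335 xang 127.49 F [-1.3 -5.2 -0.6] w 0.0321 q [-18.4  21.2 105.1  -4.8  52.8 -53. ]
block none
head none
handle 1048 line ang mod180 33.4 ctr ang 131.06
2.114076688885689
blk 112 mean [ 0.518  -0.1408  0.1639] rect [ 519.8 -139.9] [34.5 21.6] 83.92 zmed 0.1641
```

Request:
step_arm(fingers=[0.25, 0.25, 0.25], travel=[[-0.001, 0.03, -0.002], [-0.001, 0.025, -0.002], [0, 0, 0]], twist=[0.009, 0.008, 0])

```text
time_s: 21.52
position: [0.4351, -0.0343, 0.0836]
tool_rot: [[-0.566, 0.824, -0.004], [0.823, 0.565, -0.068], [-0.054, -0.042, -0.998]]
ft_force: [-0.7, -4.8, -1.2]
grip_width: 0.0322
gripper_force: 2.2
```

Run:
```python
from h import *
s,R,g=where(); print(s["gripper_force"])
cal=optics.get_calibration("wrist"); im,d=optics.get_image("wrist"); cv2.imwrite("pics/w10.png",im); np.savez("w10.npz",d=d); P=cloud("wrist",d,cal); U=(P-s["position"])@R
for a in(-.05,-.04,-.03,-.02,0,.02,.03,.04):
    k=(d>0)&(abs(U[...,0]-a)<.003)&(abs(U[...,1])<.02)&(P[...,2]>.106)&(P[...,2]<.12)
    if k.sum(): c=P[k][:,:2].mean(0)-B; print(a,k.sum(),"lat",U[k][:,1].mean().round(4),"r",np.hypot(*c).round(4),"ang",np.degrees(np.arctan2(c[1],c[0])).round(2))
```

```text
t 21.525 G [ 0.4352 -0.0328  0.1055] ang 126.74 r 0.1334 xang 124.54 F [-0.7 -4.8 -1.2] w 0.0322 q [-17.8  21.5 104.5  -4.8  53.2 -49.5]
2.174614369869232
-0.03 147 lat -0.0001 r 0.1052 ang 127.33
-0.02 732 lat -0.0043 r 0.1139 ang 129.16
0 975 lat -0.0032 r 0.134 ang 127.97
0.02 968 lat -0.0057 r 0.1541 ang 128.44
0.03 1015 lat -0.0061 r 0.1642 ang 128.33
0.04 1089 lat -0.0063 r 0.1741 ang 128.18
```

View pics/w10.png

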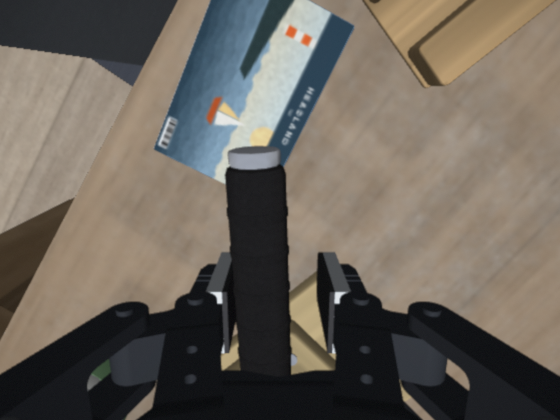

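The picture shows the black grip between the fingers, against the left one at about (228,300), well over the deck. My geometry gives a joint angle of about 0.18 rad, so it has clicked. I'll back off now, then open the fingers.

Request:
step_arm(fingers=[0.25, 0.25, 0.25, 0.25, 0.25], travel=[[0, -0.04, 0.002], [0, -0.04, 0.002], [0, -0.04, 0.002], [0, -0.04, 0.002], [0, 0, 0]], twist=[-0.013, -0.013, -0.013, -0.013, 0])

```text
time_s: 22.2
position: [0.4225, -0.0441, 0.0835]
tool_rot: [[-0.692, 0.722, -0.004], [0.72, 0.69, -0.068], [-0.047, -0.05, -0.998]]
ft_force: [-1.0, -4.8, -0.0]
grip_width: 0.032
gripper_force: 1.9
```

Request:
step_arm(fingers=[0, -0.2, -0.5, -0.8, -1, -1], travel=[[0, 0, 0], [0, 0, 0], [0, 0, 0], [0, 0, 0], [0, 0, 0], [0, 0, 0]], twist=[0, 0, 0, 0, 0, 0])

```text
time_s: 22.95
position: [0.4226, -0.0438, 0.0835]
tool_rot: [[-0.692, 0.722, -0.004], [0.721, 0.69, -0.068], [-0.046, -0.05, -0.998]]
ft_force: [0.5, 0.0, 0.1]
grip_width: 0.0857
gripper_force: 0.0
```

```bash
cat >> h.py <<'E'
def hand():
    s,R,g=where(); print(s["gripper_force"])
    cal=optics.get_calibration("wrist"); im,d=optics.get_image("wrist"); P=cloud("wrist",d,cal); U=(P-s["position"])@R; L=[]
    for a in(0,.02,.025,.03,.035,.04):
        k=(d>0)&(abs(U[...,0]-a)<.003)&(abs(U[...,1])<.035)&(P[...,2]>.108)&(P[...,2]<.12)
        if k.sum(): c=P[k][:,:2].mean(0)-B; print(a,k.sum(),"lat",U[k][:,1].mean().round(4),"r",np.hypot(*c).round(4),"ang",np.degrees(np.arctan2(c[1],c[0])).round(2))
E
python3 -c "
from h import *
hand()"
```

```text
t 22.95 G [ 0.4227 -0.0423  0.1055] ang 133.45 r 0.1342 xang 133.81 F [0.5 0.  0.1] w 0.0857 q [-19.6  20.6 106.2  -4.7  52.2 -60.5]
0.0
0 751 lat -0.0092 r 0.1347 ang 137.21
0.02 938 lat -0.0107 r 0.1547 ang 137.32
0.025 923 lat -0.011 r 0.1598 ang 137.32
0.03 984 lat -0.0114 r 0.1649 ang 137.33
0.035 1040 lat -0.0117 r 0.1698 ang 137.32
0.04 1036 lat -0.0121 r 0.1749 ang 137.34
```

Request:
step_arm(fingers=[-1, -1, -1, -1, -1, -1], travel=[[0, -0.08, 0], [0, 0, -0.15], [0, 0, -0.35], [0, 0, -0.45], [0, 0, -0.35], [0, 0, 0]], twist=[0, 0, 0, 0, 0, 0])

```text
time_s: 23.75
position: [0.4179, -0.0409, 0.2156]
tool_rot: [[-0.691, 0.723, 0.001], [0.721, 0.69, -0.07], [-0.051, -0.047, -0.998]]
ft_force: [-0.2, 0.0, -1.1]
grip_width: 0.0852
gripper_force: 0.0
```

Request:
step_arm(fingers=[-1, -1, -1, -1, -1], travel=[[0.3, 0, 0], [0.5, 0, 0], [0.3, 0, 0], [0, 0, 0], [0, 0, 0]], twist=[0, 0, 0, 0, 0])

```text
time_s: 24.38
position: [0.3416, 0.0384, 0.2081]
tool_rot: [[-0.691, 0.722, -0.004], [0.721, 0.69, -0.068], [-0.046, -0.05, -0.998]]
ft_force: [-0.5, -0.5, -0.8]
grip_width: 0.0852
gripper_force: 0.0
```

Run:
```python
from h import *
s=monitor.observe(); print(s["time_s"],s["position"],s["ft_force"].round(1))
im,d=optics.get_image("top"); P=cloud("top",d)
fit(P,d,B,.04,.158,.175,"block"); fit(P,d,B,.04,.124,.142,"head")
im,d=optics.get_image("wrist"); cv2.imwrite("pics/end.png",im)
```

```text
24.375 [0.3416044  0.03835681 0.20810041] [-0.5 -0.5 -0.8]
block 173 mean [ 0.5132 -0.1393  0.164 ] rect [ 514.1 -139.7] [25.2 30.3] 43.69 zmed 0.164
head 258 mean [ 0.51   -0.1352  0.1305] rect [ 514.  -139.9] [45.7 46.5] 47.82 zmed 0.1302
```

View pics/end.png

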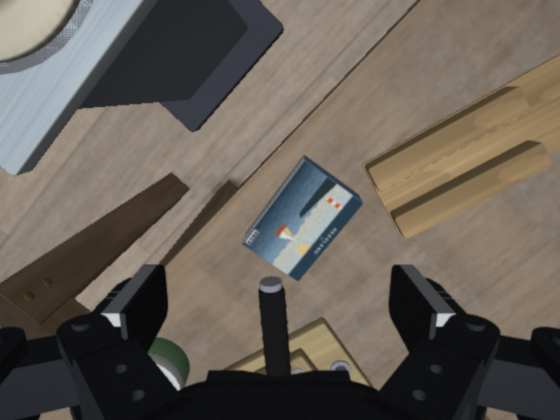

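The final picture shows the wrench handle back straight at about (275,320), with the deck (300,220) and tub (170,360) undisturbed and the gripper clear. I'll hand it in.

```bash
python3 -c "
from h import *
print(close_job())"
```

```text
the job is handed in; nothing more can be done
None
```

The job is handed in at about 24 s: the bolt is tight, the handle went to about 0.2 rad (past the 0.12 click, under the 0.35 overpull limit) and sprang back, the wrench is still seated, and I saw no sign that the tub, deck or cup moved (the cup was not in the closing wrist picture).

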